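Reset the bench interlock with its key

ROBOT

A 6-joint arm with a two-finger parallel gripper is mounted at the origin on a cart in front of the work surface, level with it; the furniture and walls round the work are solid. World frame = base frame: x ahead of the robot, y to its left, z up, the work surface at z = 0. Lengths are in m, angles in rad, forces in N, time in s.
With the tool pointing down it reaches from about 0.375 to 0.975 m from the base axis. Payload 3.8 kg.
Tool frame: the origin (TCP) lies midway between the tips of the shut fingers; the grasp point (between the pads) lies 19 mm behind it; x points along the fingers, y is the direction in which the jaws open and shut, and the axes are right-handed (so a half turn about x gives the same grasp; the last joint's range is limited). The gripper opens to 88 mm and grips with 3 to 60 N. Pads are 18 mm wide; open, the fingers measure 123 mm over their backs; the gripper's body (75 mm by 187 mm) begins 45 mm behind the grasp point.
Start: joints at [-1.148, 0.264, 1.604, -0, 1.274, -0.037], TCP at [0.3, -0.605, 0.239] pointing down, gripper open.
Joint ranges: [-2.63, 2.63], [-0.94, 2.18], [0.31, 2.57], [-1.31, 4.45], [0, 2.66], [-2.55, 2.55]. Speed limits (rad/s): [2.57, 2.57, 3.14, 3.14, 3.14, 3.14].

INTERFACE

Orientations are given as a rotation vector (axis times angle).
In Python, from cell import manip, inverse_kinematics, cams, order gives the robot as it stands. Calls block until the motion is done:
- manip.move_pose(position, orientation): joint-space move of the TCP to a pose.
- manip.move_linear(position, rate=0.15, rot=None): straight line of the TCP; rot=None keeps the orientation; rate is the mean speed in m/s.
- manip.set_joints(angles): joint-space move.
- manip.set_gripper(opening, force=None): finger opening in m; force is the grip in N (None keeps the last); returns when the fingers have stopped.
- manip.dwell(seconds).
- inverse_kinematics(position, orientation): joint angles nearest the present ones, or None.
- manip.state(): the state.
- cams.capture(name): name is "side" or "top" or "wrist"; returns a dict with "image" (420x560x3 uint8, blue, green, red), "z_map" (420x560 float32, m along the optical axis (not along the pixel's ray), 0 where there is no reading), "intrinsics" (3x3 intrinsics, pixels), "position" and "orientation" of the camera in the world; the wrist camera has in their place "T_tool_cam" (4x4, takes a point from camera to tool coordinates, whose origin is the TCP and whose axes are the tool frame's). Camera axes: x right, y down, z forward; pixel columns grow to the right and rows downward; lengths in m; the calibration is good to about 2 mm. A picture is of the moment at which its call begins: read the wrist's pose just before it.
A pose or a line that the arm cannot do raises manip.IKError and nothing moves.
- order.close_job(): hands the job in, once; it reports no verdict.
The state is a dict: "clock": time; "joint_pos": joint angles; "joint_velocities": joint speeds; "tau": joint torques, N m; "tool_pos": TCP position; "tcp_rot": TCP orientation; "contact_force": force on the tool from outside, world axes, zero at the start; "moment": the same for the moment, N m; "gripper_width": finger opening in m.
Only numpy, scipy, OpenCV 4.12 (cv2) and the standard library are available. Lean on these libraries where they do the work, as an engineer would, in place of code of your own. Each camera call takes 0.05 s, during which the arm holds its last target.

TASK

Reset the bench interlock with its key: take the key out of its holder block, push it all the way into the key switch until its collar is down at the steel plate, and turn it clockwise (seen from above) past the springy contact right up to its stop. Then turn it back home while it is still fully in, draw it out and put it back in its holder, fully down and let go. Feel your way and do not force the key in the switch, and leave the other things on the bench where they are.

Things in the scene. Friction and masses are not known exactly. Their poses are not given: they have to be found in the camera images.
- key_grip (a point): centre of the steel key's flat grip plate (34 mm along x, 8 mm thick along y: pinch across y; from 18 mm below to 20 mm above this point, small window 6 to 14 mm above it), on the shaft axis; key upright, z up, 60 g. A round collar, 18 mm across, lies 25 to 30 mm below this point; its underside rests on the plate or block when the key is fully in
- key_tip (a point): lower end of the key's shaft, on its axis, 62 mm below the grip point. The shaft is 8 mm thick and 32 mm long below the collar; its lowest 12 mm carry a flat bit, 5 mm thick, that reaches 18 mm from the axis towards the key's +x
- keyhole (a point): keyhole of the key switch (grey housing 102 x 86 mm with steel face plate, fixed): point on the axis at the plate's top, 60 mm above the bench, z up. A 10.2 mm square hole for the shaft with a slot 7.2 mm wide reaching 19.6 mm from the axis towards +x (black home mark there): 1.1 mm free on each side of the key, which passes only with its +x along this +x
- switch: the key switch, fixed; origin at the centre of its underside, below the keyhole, same axes. Its plate is 14 mm thick with a hollow below, where the bit turns: the key turns only when its collar is within 3 mm of the plate, and comes out only when turned back home. 30 N between key and switch is too much
- holder_hole (a point): hole of the plain grey holder block (foot 70 x 62 mm, 48 mm high, fixed), where the key stands at the start and belongs at the end: point on the axis at the block's top, z up; shaped like the keyhole with 1.6 mm free on each side, slot towards +x
- contact (a joint): sprung contact hidden in the switch: 0 rad at rest, 0.2 rad at its stop. The bit meets it somewhere 0.5 to 1.1 rad clockwise of home (set anew each time, not to be seen; play in hole and grip may add 0.2 rad), then pushes it 0.2 rad on against a spring (0.04 rising to 0.12 N m) to a hard stop, where turning must end; it springs back as the key turns back
- amber_bottle: bystander: amber bottle with red cap, 68 mm across, 150 mm high; origin at the centre of its underside
- small_beaker: bystander: small clear beaker, 48 x 55 x 60 mm; origin at the centre of its underside
- timer: bystander: flat white bench timer, 64 x 64 x 20 mm; origin at the centre of its underside
Things that resemble listed ones, but are neither listed nor needed, are in the scene too. Of the things that look like the part that bears key_grip, the largest one is meant.

How it is judged:
On the way, in this order (a step that is already met when the one before it is completed fails the run):
1. the key is fully in the switch at home (collar within 3.5 mm of the plate, contact at rest) (horizontal distance between key_grip and keyhole below 0.004 m and z of key_grip in the frame of keyhole below 0.0335 m and angle between the x axis of key_grip and the x axis of keyhole, either way round below 0.14 rad and value of joint contact below 0.03 rad), for 0.1 s.
2. the key, still in, has pushed the contact to its stop (horizontal distance between key_grip and keyhole below 0.004 m and z of key_grip in the frame of keyhole below 0.0335 m and value of joint contact above 0.175 rad), for 0.1 s.
3. the key, still in, is turned back home (within 8 degrees) (all of step 1), for 0.1 s.
At the end, for the whole second after the job is handed in: the key stands released and at rest in its holder, upright within 7 degrees, its axis within 6 mm of the hole's and its collar within 3 mm of the block's top; the contact is at rest (horizontal distance between key_grip and holder_hole below 0.006 m and z of key_grip in the frame of holder_hole below 0.033 m and angle between key_grip's own z axis and vertical below 0.12 rad and value of joint contact below 0.03 rad and linear speed of key below 0.02 m/s); the robot touches nothing.
It fails at once if the key is forced in the switch (more than 30 N between them) (contact force between key and switch above 30 N).
It fails at once if a bystander is moved by more than 30 mm (distance of any of amber_bottle, small_beaker, timer from where it was at the start of the episode above 0.03 m).
It also fails if it takes over 72 s, if anything falls off the work surface, if the arm or the gripper's body presses on something with over 40 N, if the wrist force passes 120 N, or if a joint passes its speed limit or range.

## Working session

There is one attempt and no reset: what is moved stays moved. The work goes in short steps, each a Python script; the robot and the scene stay as the last script left them, time stands still between calls to the robot, and variables do not carry over. Pictures are saved under pics/ and viewed, and the job is handed in when it is done.

```bash
ls; mkdir -p pics
python3 - <<'E'
from cell import manip, cams
import cv2
s=manip.state();print({k:s[k] for k in('clock','tool_pos','tcp_rot','contact_force','gripper_width')})
import pickle
for n in('top','side','wrist'):
    c=cams.capture(n);pickle.dump(c,open(n+'.pkl','wb'));cv2.imwrite(f'pics/{n}0.png',c['image'])
    print(n,c['intrinsics'].tolist(),c.get('position'),c.get('orientation'),c.get('T_tool_cam'))
E
```

```text
pics
{'clock': 0.0, 'tool_pos': array([ 0.29924905, -0.60427074,  0.23740546]), 'tcp_rot': array([ 1.96621903,  0.46240787, -1.96711136]), 'contact_force': array([-0.13370418, -0.33218682,  0.38120175]), 'gripper_width': 0.08843032636197592}
top [[470.13718218031175, 0.0, 275.6718925170241], [0.0, 470.13718218031175, 201.75482500226784], [0.0, 0.0, 1.0]] [0.39682956 0.03225419 1.05475203] [-1.93568603  2.29146953 -0.23910312] None
side [[412.7628375945483, 0.0, 278.49316558733835], [0.0, 412.7628375945483, 210.4837705072514], [0.0, 0.0, 1.0]] [0.54782664 0.65300207 0.66443449] [-0.07509907  2.83693468 -1.28788965] None
wrist [[315.175668988756, 0.0, 282.5955164982873], [0.0, 315.175668988756, 214.6487207305542], [0.0, 0.0, 1.0]] None None [[-1.34210889e-03 -3.09064220e-01  9.51040224e-01 -1.45663958e-01]
 [ 9.99998912e-01 -9.97409494e-04  1.08706637e-03  5.83807194e-04]
 [ 6.12603227e-04  9.51040647e-01  3.09065222e-01 -8.10064111e-02]
 [ 0.00000000e+00  0.00000000e+00  0.00000000e+00  1.00000000e+00]]
```

View pics/top0.png

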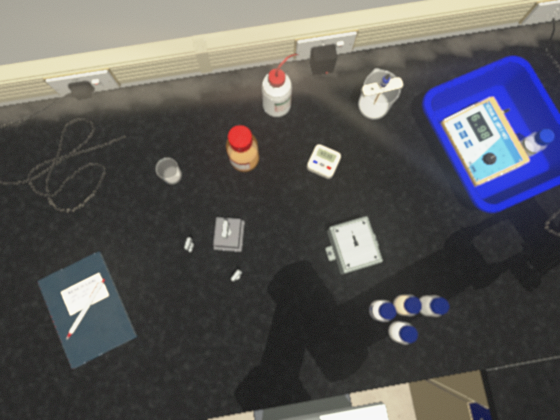

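View pics/side0.png

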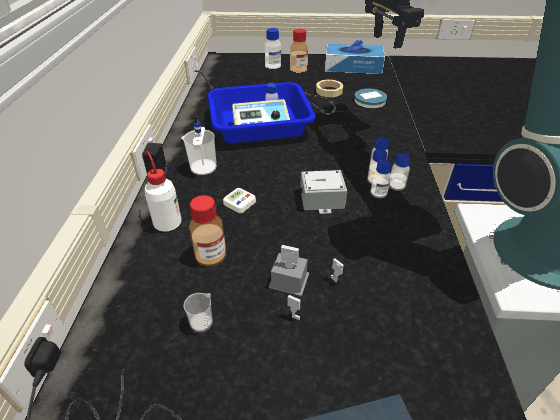

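The top view shows the holder with the key at about (228,234), the switch at (355,243), two small decoy keys at (189,244) and (237,275), the amber bottle at (242,150), the beaker at (168,172) and the timer at (323,161). Next I'll enlarge these areas.

```bash
cat > h.py <<'E'
import numpy as np, cv2, pickle
from scipy.spatial.transform import Rotation as R
def T(c,tcp=None):
    M=np.eye(4)
    if 'T_tool_cam' in c:
        M[:3,:3]=R.from_rotvec(tcp[1]).as_matrix();M[:3,3]=tcp[0];return M@c['T_tool_cam']
    M[:3,:3]=R.from_rotvec(c['orientation']).as_matrix();M[:3,3]=c['position'];return M
def onplane(c,uv,z,tcp=None):
    M=T(c,tcp);uv=np.atleast_2d(uv).astype(float)
    d=np.c_[uv,np.ones(len(uv))]@np.linalg.inv(c['intrinsics']).T@M[:3,:3].T
    return M[:3,3]+d*((z-M[2,3])/d[:,2])[:,None]
def cloud(c,tcp=None):
    M=T(c,tcp);h,w=c['z_map'].shape;u,v=np.meshgrid(np.arange(w),np.arange(h))
    p=np.stack([u,v,np.ones_like(u)],-1)@np.linalg.inv(c['intrinsics']).T*c['z_map'][...,None]
    return p@M[:3,:3].T+M[:3,3]
def proj(c,P,tcp=None):
    M=np.linalg.inv(T(c,tcp));p=np.atleast_2d(P)@M[:3,:3].T+M[:3,3];q=p@c['intrinsics'].T;return q[:,:2]/q[:,2:]
E
python3 - <<'E'
from h import *
t=pickle.load(open('top.pkl','rb'));s=pickle.load(open('side.pkl','rb'))
a=cv2.resize(t['image'][205:290,170:270],(400,340),interpolation=cv2.INTER_CUBIC)
b=cv2.resize(t['image'][205:290,310:410],(400,340),interpolation=cv2.INTER_CUBIC)
cv2.imwrite('pics/c1.png',np.hstack([a,b]))
M=T(t);print(M.round(2).tolist())
P=cloud(t)
for n,uv in dict(key=(225,228),holder=(237,245),sw=(340,260),sw2=(375,235),d1=(188,243),d2=(237,275),bottle=(240,135),beak=(168,172),timer=(323,161),bench=(290,250)).items(): print(n,P[uv[1],uv[0]].round(3))
E
```

```text
[[-0.17, -0.96, 0.2, 0.4], [-0.99, 0.16, -0.04, 0.03], [0.0, -0.21, -0.98, 1.05], [0.0, 0.0, 0.0, 1.0]]
key [0.557 0.109 0.101]
holder [0.525 0.093 0.049]
sw [ 0.456 -0.117  0.056]
sw2 [ 0.502 -0.215 -0.002]
d1 [0.545 0.194 0.062]
d2 [0.463 0.103 0.043]
bottle [0.732 0.048 0.151]
beak [0.725 0.228 0.003]
timer [ 0.688 -0.129  0.017]
bench [ 0.501 -0.019 -0.001]
```

View pics/c1.png

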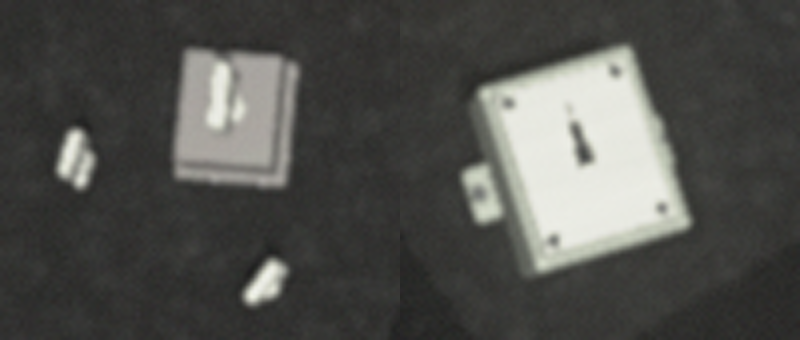

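```bash
cat >> h.py <<'E'
def rot(psi,flip=False):
    if flip: psi=psi+np.pi
    x=[0,0,-1];z=[np.cos(psi),np.sin(psi),0];return R.from_matrix(np.c_[x,np.cross(z,x),z]).as_rotvec()
def wr(name):
    from cell import manip,cams
    s=manip.state();c=cams.capture('wrist');tcp=(s['tool_pos'],s['tcp_rot']);c['tcp']=tcp
    pickle.dump(c,open(name+'.pkl','wb'));cv2.imwrite(f'pics/{name}.png',c['image']);return c,tcp
E
python3 - <<'E'
from h import *
from cell import manip,inverse_kinematics as ik
print(R.from_rotvec(manip.state()['tcp_rot']).as_matrix().round(2).tolist())
for p in([.545,.105,.1],[.545,.105,.25],[.48,-.14,.1],[.48,-.14,.25]):
  for psi in(.4,.2,0,-.8,-1.2):
    for f in(0,1):
      q=ik(p,rot(psi,f));print(p,psi,f,None if q is None else np.round(q,2))
manip.move_pose([.44,-.14,.28],rot(0.1));c,_=wr('w_sw');
manip.move_pose([.51,.10,.30],rot(0.1));c,_=wr('w_ho');print(manip.state()['clock'])
E
```

```text
[[-0.0, 0.44, -0.9], [0.0, -0.9, -0.44], [-1.0, -0.0, -0.0]]
[0.545, 0.105, 0.1] 0.4 0 [ 0.15  0.17  1.99 -0.    0.98 -1.83]
[0.545, 0.105, 0.1] 0.4 1 [ 0.15  0.17  1.99 -0.    0.98  1.32]
[0.545, 0.105, 0.1] 0.2 0 [ 0.15  0.17  1.99 -0.    0.98 -1.63]
[0.545, 0.105, 0.1] 0.2 1 [ 0.15  0.17  1.99 -0.    0.98  1.52]
[0.545, 0.105, 0.1] 0 0 [ 0.15  0.17  1.99 -0.    0.98 -1.43]
[0.545, 0.105, 0.1] 0 1 [ 0.15  0.17  1.99 -0.    0.98  1.72]
[0.545, 0.105, 0.1] -0.8 0 [ 0.15  0.17  1.99 -0.    0.98 -0.63]
[0.545, 0.105, 0.1] -0.8 1 [ 0.15  0.17  1.99 -0.    0.98  2.52]
[0.545, 0.105, 0.1] -1.2 0 [ 0.15  0.17  1.99 -0.    0.98 -0.23]
[0.545, 0.105, 0.1] -1.2 1 None
[0.545, 0.105, 0.25] 0.4 0 [ 0.15  0.03  1.85 -0.    1.26 -1.83]
[0.545, 0.105, 0.25] 0.4 1 [ 0.15  0.03  1.85 -0.    1.26  1.32]
[0.545, 0.105, 0.25] 0.2 0 [ 0.15  0.03  1.85 -0.    1.26 -1.63]
[0.545, 0.105, 0.25] 0.2 1 [ 0.15  0.03  1.85 -0.    1.26  1.52]
[0.545, 0.105, 0.25] 0 0 [ 0.15  0.03  1.85 -0.    1.26 -1.43]
[0.545, 0.105, 0.25] 0 1 [0.15 0.03 1.85 0.   1.26 1.72]
[0.545, 0.105, 0.25] -0.8 0 [ 0.15  0.03  1.85 -0.  
[... 755 characters left out ...]
14, 0.1] -1.2 1 [-0.33  0.07  2.11  0.    0.97  2.44]
[0.48, -0.14, 0.25] 0.4 0 [-0.33 -0.08  1.96 -0.    1.26 -2.3 ]
[0.48, -0.14, 0.25] 0.4 1 [-0.33 -0.08  1.96 -0.    1.26  0.84]
[0.48, -0.14, 0.25] 0.2 0 [-0.33 -0.08  1.96 -0.    1.26 -2.1 ]
[0.48, -0.14, 0.25] 0.2 1 [-0.33 -0.08  1.96 -0.    1.26  1.04]
[0.48, -0.14, 0.25] 0 0 [-0.33 -0.08  1.96  0.    1.26 -1.9 ]
[0.48, -0.14, 0.25] 0 1 [-0.33 -0.08  1.96  0.    1.26  1.24]
[0.48, -0.14, 0.25] -0.8 0 [-0.33 -0.08  1.96 -0.    1.26 -1.1 ]
[0.48, -0.14, 0.25] -0.8 1 [-0.33 -0.08  1.96 -0.    1.26  2.04]
[0.48, -0.14, 0.25] -1.2 0 [-0.33 -0.08  1.96 -0.    1.26 -0.7 ]
[0.48, -0.14, 0.25] -1.2 1 [-0.33 -0.08  1.96  0.    1.26  2.44]
3.0083
```

Unflipped (tool z along the key's +x) leaves plenty of clockwise range on joint 6.

View pics/w_sw.png

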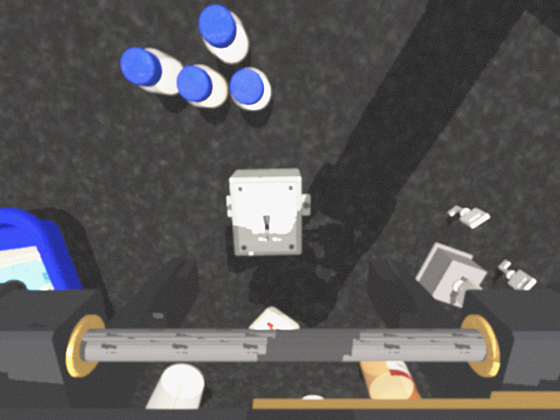

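View pics/w_ho.png

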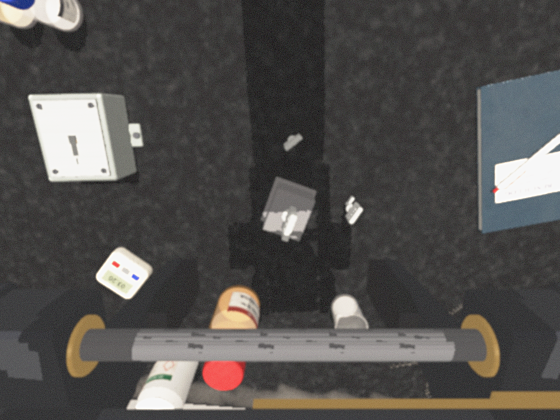

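Run:
```python
from h import *
from cell import manip
c=pickle.load(open('w_sw.pkl','rb'));p=onplane(c,[[267,218],[237,189],[297,187],[297,250],[238,253]],.06,c['tcp']);print(p.round(4))
t=pickle.load(open('top.pkl','rb'))
print(onplane(t,[[310+585/4,205+155/4],[310+568/4,205+105/4]],.06).round(4))
sw=p[0,:2]
for psi,n in((.1,'sA'),(.1+np.pi,'sB')):
    z=np.array([np.cos(psi),np.sin(psi)])
    q=sw+0.02*z
    manip.move_pose([*q,.15],rot(psi)); manip.dwell(.3); wr('w_'+n)
c=pickle.load(open('w_ho.pkl','rb'));p=onplane(c,[[293,220]],.1,c['tcp']);print(p)
ho=p[0,:2]
for psi,n in((.1+np.pi,'hB'),(.1,'hA')):
    z=np.array([np.cos(psi),np.sin(psi)])
    q=ho+0.01*z
    manip.move_pose([*q,.20],rot(psi)); manip.dwell(.3); wr('w_'+n)
print(manip.state()['clock'])
im=[cv2.imread(f'pics/w_{n}.png')[60:340,90:470] for n in('sA','sB','hA','hB')]
cv2.imwrite('pics/q.png',np.vstack([np.hstack(im[:2]),np.hstack(im[2:])]))
```

```text
[[ 0.4861 -0.156   0.06  ]
 [ 0.4533 -0.1945  0.06  ]
 [ 0.4438 -0.1238  0.06  ]
 [ 0.525  -0.1146  0.06  ]
 [ 0.5366 -0.1888  0.06  ]]
[[ 0.4486 -0.3666  0.06  ]
 [ 0.4762 -0.3642  0.06  ]]
[[0.54815645 0.11408313 0.1       ]]
11.9167
```

View pics/q.png

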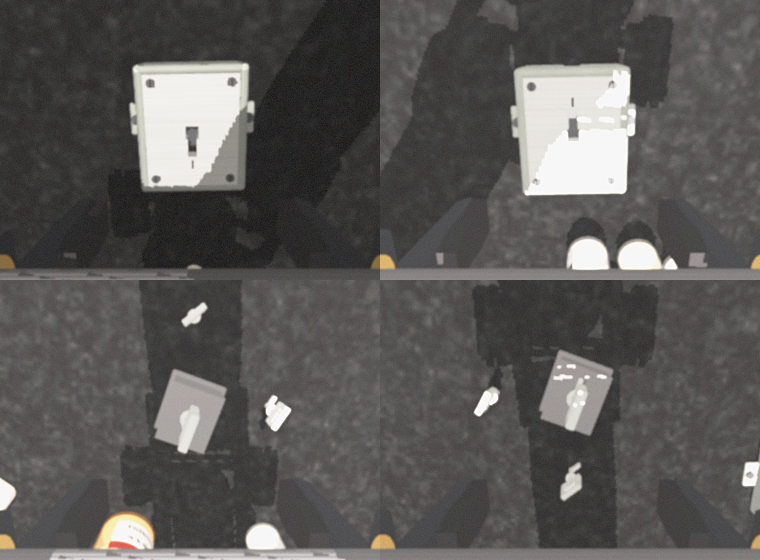

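Run:
```python
from h import *
r=lambda n,x,y,w,h,k:cv2.resize(cv2.imread(f'pics/w_{n}.png')[y:y+h,x:x+w],None,fx=k,fy=k,interpolation=cv2.INTER_CUBIC)
cv2.imwrite('pics/q2.png',np.hstack([r('sA',215,110,130,150,3),r('sB',215,110,130,150,3)]))
cv2.imwrite('pics/q3.png',np.hstack([r('hA',235,140,95,100,4),r('hB',240,120,95,100,4)]))
```

```text
(no output)
```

View pics/q2.png

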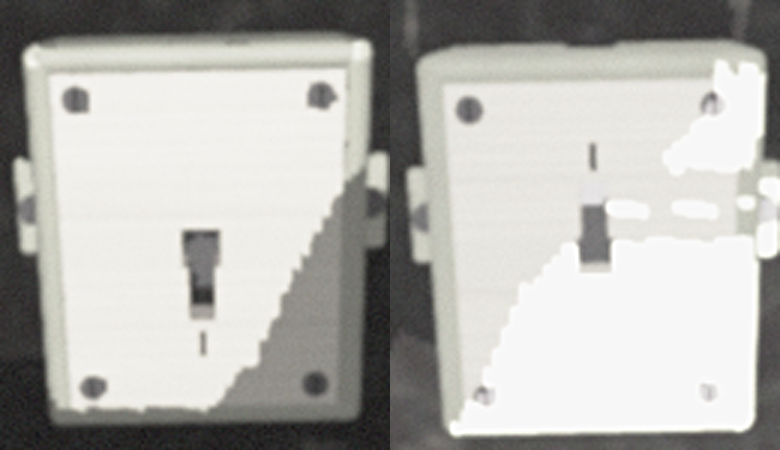

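View pics/q3.png

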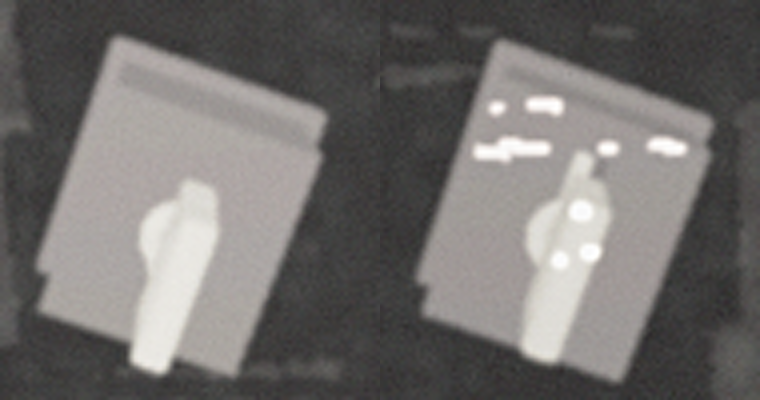

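Run:
```python
from h import *
def go(n,pts,ox,oy,k,z):
    c=pickle.load(open(f'w_{n}.pkl','rb'))
    uv=(np.array(pts,float)+.5)/k-.5+[ox,oy]
    return onplane(c,uv,z,c['tcp'])[:,:2]
S={}
for n,scr,slot in(('sA',[(76,100),(320,96),(92,387),(315,383)],[(200.7,231),(202.5,319),(203,332),(203,356)]),
   ('sB',[(708-390,391),(484-390,396),(711-390,104),(469-390,110)],[(596-390,272),(593-390,182),(592.5-390,170),(592.5-390,143)])):
    a=go(n,scr,215,110,3,.0605);b=go(n,slot,215,110,3,.06)
    d=b[3]-b[0];psi=np.arctan2(d[1],d[0]); ex=(a[2]-a[0]+a[3]-a[1]);psi2=np.arctan2(ex[1],ex[0])
    ey=(a[0]-a[1]+a[2]-a[3]);psi3=np.arctan2(-ey[0],ey[1])
    u=np.array([np.cos(psi2),np.sin(psi2)])
    print(n,'screw centre',a.mean(0).round(4),'psi',psi.round(3),psi2.round(3),psi3.round(3),'len',np.linalg.norm(ex)/2,np.linalg.norm(ey)/2,'slotlen',np.linalg.norm(b[1]-b[0]).round(4),'axis',(b[0]+5.1e-3*u).round(4),(b[1]-19.6e-3*u).round(4))
# key: top edge
A=go('hA',[(117,35),(328,110),(240,377),(40,312)],235,140,4,0.0)
A=go('hA',[(133,362),(168,374),(218,225),(181,212)],235,140,4,.098)
B=go('hB',[(522-380,352),(556-380,362),(585-380,150),(575-380,152)],240,120,4,.098)
print(A.round(4),B.round(4))
for n,p in(('hA',[(322,152),(238,377),(40,312),(122,82)]),('hB',[(710-380,152),(620-380,382),(424-380,315),(510-380,82)])):
    q=go(n,p,235 if n=='hA' else 240,140 if n=='hA' else 120,4,.048);e=q[1]-q[0];print(n,q.round(4),np.arctan2(e[1],e[0])) 
from scipy.spatial import cKDTree
for n in('hA','hB','sA','sB'):
    c=pickle.load(open(f'w_{n}.pkl','rb'));P=cloud(c,c['tcp']);
    k=P[(P[...,2]>.088)&(P[...,2]<.106)&(abs(P[...,0]-.55)<.05)&(abs(P[...,1]-.11)<.05)] if n[0]=='h' else P[(P[...,2]>.055)&(P[...,2]<.07)&(abs(P[...,0]-.485)<.06)&(abs(P[...,1]+.155)<.06)]
    print(n,len(k),k.mean(0).round(4),np.percentile(k[:,2],[5,50,95]).round(4), cv2.minAreaRect((k[:,:2]*1000).astype(np.float32)))
```

```text
sA screw centre [ 0.4862 -0.1568] psi 0.118 0.119 -3.023 len 0.07560188888678346 0.05978798964031851 slotlen 0.0237 axis [ 0.4868 -0.1567] [ 0.4858 -0.1568]
sB screw centre [ 0.4865 -0.1563] psi 0.126 0.12 -3.018 len 0.07555999306459345 0.05964086153328709 slotlen 0.0234 axis [ 0.4876 -0.1569] [ 0.4863 -0.1568]
[[0.5741 0.1035]
 [0.5761 0.1111]
 [0.5428 0.1182]
 [0.5408 0.1105]] [[0.5445 0.1182]
 [0.543  0.1111]
 [0.5866 0.1097]
 [0.586  0.1116]]
hA [[0.5354 0.1434]
 [0.5949 0.1298]
 [0.5825 0.0787]
 [0.5235 0.0944]] -0.22496584853739723
hB [[0.5824 0.0785]
 [0.524  0.093 ]
 [0.5365 0.1426]
 [0.5938 0.1265]] 2.8978902143055185
hA 405 [0.5576 0.1107 0.0971] [0.0932 0.0975 0.0988] ((558.911376953125, 110.6973648071289), (8.091279029846191, 33.854225158691406), 75.6131362915039)
hB 431 [0.5606 0.1109 0.0971] [0.0941 0.0974 0.0986] ((559.6658325195312, 110.87886810302734), (8.051785469055176, 33.820838928222656), 75.75599670410156)
sA 13474 [ 0.4818 -0.1574  0.0592] [0.0567 0.0595 0.0609] ((485.89227294921875, -156.9743194580078), (101.46237182617188, 85.86395263671875), 6.8146820068359375)
sB 13376 [ 0.4904 -0.1563  0.059 ] [0.0566 0.0593 0.0606] ((486.5060729980469, -156.69195556640625), (101.7013931274414, 85.61455535888672), 6.9078826904296875)
```

Both opposed wrist views agree to within 1 mm. The keyhole is at (0.4863, -0.1567), yaw 0.12, and its plate is at z≈0.06. The key is at (0.5593, 0.1108), yaw -0.25, with its top at 0.098; its slot shows dark at the +x end. The measured sizes match (34×8 mm plate, 102×86 mm housing). I'll grasp now.

```bash
cat >> h.py <<'E'
KH=np.array([.4863,-.1567]);PS=.1195
HO=np.array([.5593,.1109]);PH=-.25
def st(tag=''):
    from cell import manip
    s=manip.state();m=R.from_rotvec(s['tcp_rot']).as_matrix()
    print(tag,'t%.2f'%s['clock'],'p',s['tool_pos'].round(4),'psi %.3f'%np.arctan2(m[1,2],m[0,2]),'F',s['contact_force'].round(1),'M',s['moment'].round(2),'w %.4f'%s['gripper_width']);return s
E
python3 - <<'E'
from h import *
from cell import manip
manip.set_gripper(.045)
manip.move_pose([*HO,.13],rot(PH));st('above')
manip.move_linear([*HO,.063],rate=.12);st('down')
manip.set_gripper(0.0,force=50);st('grip')
manip.move_linear([*HO,.075],rate=.06);st('up12')
c,_=wr('w_g')
E
```

```text
above t13.12 p [0.5586 0.1108 0.1294] psi -0.247 F [ 1.2 -1.   0.2] M [ 0.05 -0.12 -0.03] w 0.0448
down t13.82 p [0.5602 0.1111 0.064 ] psi -0.250 F [0.5 0.7 0. ] M [ 0.05 -0.14 -0.  ] w 0.0451
grip t14.47 p [0.5594 0.1109 0.0632] psi -0.250 F [-0.6 -0.8  0.7] M [ 0.03 -0.06 -0.01] w 0.0075
up12 t14.82 p [0.5599 0.111  0.0757] psi -0.250 F [-0.1  0.2 -0.3] M [ 0.08 -0.17  0.03] w 0.0074
```

View pics/w_g.png

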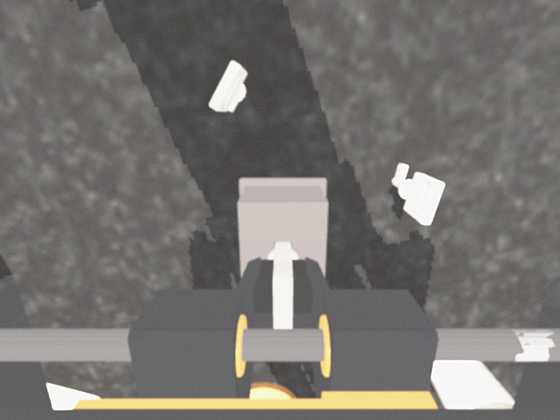

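The picture shows the key held square between the pads (282,285), lifted out of the block. Now I'll go to the switch and feel down from above the plate.

Run:
```python
from h import *
from cell import manip
manip.move_linear([*HO,.155],rate=.15);st('lift')
manip.move_pose([*KH,.125],rot(PS));manip.dwell(.3)
s=st('over')
F0=np.mean([manip.state()['contact_force'] for _ in range(1)],0)
z=.111
manip.move_linear([*KH,z],rate=.08,rot=rot(PS));st('pre')
while z>.098:
    z-=.0015
    manip.move_linear([*KH,z],rate=.03,rot=rot(PS));s=st('z%.4f'%z)
    if s['contact_force'][2]-F0[2]>5: break
wr('w_i')
```

```text
lift t15.56 p [0.5587 0.1108 0.1543] psi -0.250 F [ 0.1  0.4 -0.5] M [ 0.06 -0.12 -0.01] w 0.0077
over t16.94 p [ 0.4868 -0.156   0.1251] psi 0.121 F [-1.1 -0.9 -0.1] M [ 0.07 -0.11  0.03] w 0.0077
pre t17.27 p [ 0.4855 -0.1563  0.1099] psi 0.120 F [0.6 0.3 0.3] M [ 0.03 -0.14  0.07] w 0.0077
z0.1095 t17.52 p [ 0.4864 -0.1568  0.1096] psi 0.119 F [ 1.  -0.3  0.4] M [ 0.11 -0.15  0.02] w 0.0078
z0.1080 t17.77 p [ 0.4863 -0.1567  0.108 ] psi 0.119 F [-0.4 -0.4  0.5] M [ 0.08 -0.15 -0.01] w 0.0077
z0.1065 t18.02 p [ 0.4862 -0.1567  0.1064] psi 0.119 F [ 0.1  0.9 -0.4] M [ 0.08 -0.14 -0.03] w 0.0073
z0.1050 t18.27 p [ 0.4862 -0.1567  0.1049] psi 0.120 F [ 0.2 -0.8 -0.4] M [ 0.05 -0.15 -0.04] w 0.0079
z0.1035 t18.52 p [ 0.4862 -0.1567  0.1034] psi 0.120 F [-0.9  0.2  0.1] M [ 0.09 -0.15 -0.05] w 0.0074
z0.1020 t18.77 p [ 0.4862 -0.1567  0.1019] psi 0.120 F [-0.   0.4 -0.9] M [ 0.1  -0.15  0.01] w 0.0077
z0.1005 t19.02 p [ 0.4862 -0.1566  0.1004] psi 0.119 F [-0.4 -0.7 -0.5] M [ 0.06 -0.09  0.04] w 0.0077
z0.0990 t19.27 p [ 0.4862 -0.1567  0.0988] psi 0.119 F [ 0.7 -0.  -0.3] M [ 0.07 -0.16 -0.05] w 0.0078
z0.0975 t19.52 p [ 0.4862 -0.1567  0.0974] psi 0.119 F [ 0.8 -0.4  0.1] M [ 0.06 -0.15 -0.04] w 0.0079
```

View pics/w_i.png

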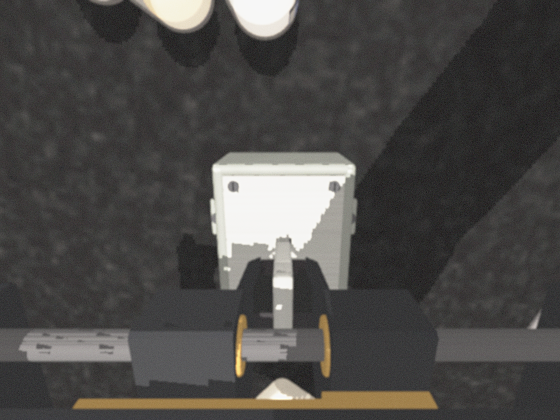

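The tip is about 9 mm below the plate with no force, and the key stands over the hole at (283,250). I'll continue down until the collar touches.

Run:
```python
from h import *
from cell import manip
z=.0975
def go(z):
    manip.move_linear([*KH,z],rate=.03,rot=rot(PS));return st('z%.4f'%z)
stop=False
for z in list(np.arange(.094,.0784,-.003))+list(np.arange(.0775,.0725,-.0006)):
    s=go(z)
    if np.abs(s['contact_force']).max()>5: break
manip.dwell(.1);st('end')
```

```text
z0.0940 t19.83 p [ 0.486  -0.1566  0.0937] psi 0.119 F [ 0.4 -0.4 -0.8] M [ 0.07 -0.18 -0.03] w 0.0074
z0.0910 t20.08 p [ 0.4861 -0.1566  0.0907] psi 0.119 F [-0.2 -0.4  0. ] M [ 0.1  -0.09 -0.03] w 0.0075
z0.0880 t20.33 p [ 0.4861 -0.1566  0.0877] psi 0.120 F [-0.2 -1.  -0.9] M [ 0.05 -0.13 -0.01] w 0.0075
z0.0850 t20.58 p [ 0.486  -0.1566  0.0847] psi 0.120 F [ 0.   0.4 -0.2] M [ 0.11 -0.19 -0.02] w 0.0074
z0.0820 t20.83 p [ 0.4861 -0.1566  0.0817] psi 0.120 F [ 0.8  0.2 -0.7] M [ 0.06 -0.14 -0.03] w 0.0075
z0.0790 t21.08 p [ 0.4861 -0.1566  0.0787] psi 0.119 F [-0.3 -0.8  0.3] M [ 0.06 -0.15  0.02] w 0.0077
z0.0775 t21.33 p [ 0.4862 -0.1567  0.0774] psi 0.119 F [-0.8  0.  -0.2] M [ 0.07 -0.2   0.03] w 0.0076
z0.0769 t21.58 p [ 0.4863 -0.1567  0.0769] psi 0.120 F [-0.2 -0.1 -0.6] M [ 0.11 -0.17  0.03] w 0.0074
z0.0763 t21.83 p [ 0.4863 -0.1567  0.0763] psi 0.119 F [ 0.6 -0.2 -0.2] M [ 0.06 -0.2  -0.07] w 0.0076
z0.0757 t22.08 p [ 0.4863 -0.1567  0.0756] psi 0.120 F [ 0.3 -0.3 -1.3] M [ 0.09 -0.15  0.01] w 0.0076
z0.0751 t22.33 p [ 0.4864 -0.1567  0.0752] psi 0.120 F [ 1.  -0.5 -0.2] M [ 0.06 -0.2   0.  ] w 0.0075
z0.0745 t22.58 p [ 0.4865 -0.1568  0.0751] psi 0.119 F [-1.8  0.2  6.1] M [ 0.22  0.22 -0.02] w 0.0074
end t22.68 p [ 0.4865 -0.1568  0.0752] psi 0.119 F [-1.5  0.9  5. ] M [ 0.25  0.16 -0.03] w 0.0075
```

The collar seats at TCP z 0.0751, as predicted (0.0752). I'll ease off a hair and turn clockwise, watching Mz.

```bash
cat > turn.py <<'E'
from h import *
from cell import manip
import sys,json
Z=.0756
def samp(n=4):
    a=[]
    for _ in range(n):
        manip.dwell(.02);s=manip.state();a.append(np.r_[s['contact_force'],s['moment']])
    return np.mean(a,0)
def step(psi,n=4):
    manip.move_linear([*KH,Z],rate=.03,rot=rot(psi));f=samp(n)
    s=manip.state();m=R.from_rotvec(s['tcp_rot']).as_matrix()
    print('t%.2f cmd %.3f act %.3f'%(s['clock'],psi-PS,np.arctan2(m[1,2],m[0,2])-PS),'z%.4f'%s['tool_pos'][2],'F',f[:3].round(1),'Mz %.3f'%f[5]);return f
E
python3 - <<'E'
from turn import *
f0=step(PS,8)
a=0
while a<1.45:
    a+=.1 if a<.25 else .045
    f=step(PS-a)
    d=f-f0
    if d[5]>.11 or np.linalg.norm(d[:3])>14: break
E
```

```text
t23.07 cmd 0.000 act 0.000 z0.0753 F [-0.1  0.  -0.7] Mz 0.008
t23.38 cmd -0.100 act -0.097 z0.0755 F [-0.1  0.2 -0.4] Mz -0.001
t23.70 cmd -0.200 act -0.197 z0.0756 F [-0.1  0.5 -0.5] Mz -0.014
t24.02 cmd -0.300 act -0.296 z0.0756 F [ 0.2 -0.5 -0.4] Mz 0.010
t24.33 cmd -0.345 act -0.343 z0.0756 F [ 0.1 -0.3 -0.8] Mz 0.018
t24.65 cmd -0.390 act -0.388 z0.0756 F [ 0.3  0.2 -0.8] Mz -0.009
t24.97 cmd -0.435 act -0.433 z0.0756 F [-0.   0.2 -0.8] Mz -0.017
t25.28 cmd -0.480 act -0.478 z0.0756 F [ 0.1 -0.3 -0.7] Mz 0.004
t25.60 cmd -0.525 act -0.523 z0.0756 F [ 0.1 -0.  -0.3] Mz 0.017
t25.92 cmd -0.570 act -0.568 z0.0756 F [-0.1 -0.4 -0.1] Mz 0.008
t26.23 cmd -0.615 act -0.613 z0.0756 F [-0.1 -0.4 -0.9] Mz 0.006
t26.55 cmd -0.660 act -0.658 z0.0756 F [-0.2  0.1 -0.6] Mz 0.001
t26.87 cmd -0.705 act -0.703 z0.0756 F [-0.1  0.1 -0.4] Mz 0.021
t27.18 cmd -0.750 act -0.748 z0.0756 F [-0.1 -0.2 -0.3] Mz 0.004
t27.50 cmd -0.795 act -0.793 z0.0756 F [-0.   0.4 -0.5] Mz 0.015
t27.82 cmd -0.840 act -0.838 z0.0756 F [ 1.4  1.3 -1.1] Mz 0.002
t28.13 cmd -0.885 act -0.883 z0.0756 F [ 2.7  2.5 -1.5] Mz 0.065
t28.45 cmd -0.930 act -0.928 z0.0757 F [ 3.8  2.6 -2.2] Mz 0.054
t28.77 cmd -0.975 act -0.974 z0.0757 F [ 3.9  2.8 -2.6] Mz 0.039
t29.08 cmd -1.020 act -1.019 z0.0757 F [ 4.7  3.2 -2.8] Mz 0.057
t29.40 cmd -1.065 act -1.064 z0.0757 F [ 4.9  3.3 -3.5] Mz 0.066
t29.72 cmd -1.110 act -1.109 z0.0758 F [ 5.8  3.5 -3.6] Mz 0.109
t30.03 cmd -1.155 act -1.154 z0.0758 F [ 5.7  3.6 -3.9] Mz 0.113
t30.35 cmd -1.200 act -1.199 z0.0758 F [ 6.6  3.8 -3.9] Mz 0.105
t30.67 cmd -1.245 act -1.244 z0.0759 F [ 7.4  4.3 -4.5] Mz 0.157
```

Run:
```python
from turn import *
a=1.245;p=[]
while a<1.5:
    a+=.025
    f=step(PS-a,6)
    if f[5]>.22 or np.hypot(f[0],f[1])>13: break
wr('w_t')
```

```text
t31.02 cmd -1.270 act -1.269 z0.0759 F [ 7.2  4.3 -4.5] Mz 0.195
t31.37 cmd -1.295 act -1.294 z0.0759 F [ 7.4  3.4 -4.8] Mz 0.211
t31.72 cmd -1.320 act -1.319 z0.0759 F [ 7.7  3.3 -5.6] Mz 0.284
```

View pics/w_t.png

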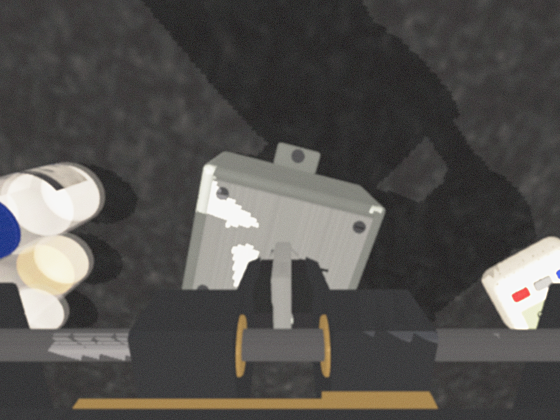

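Mz climbs to 0.28 N·m, well above the spring's 0.12, so it is at the stop. The picture shows the plate still gripped at (283,285). I'll turn back home.

Run:
```python
from turn import *
for a in(1.2,1.05,.9,.7,.5,.3,.2,.1,.05,0.): 
    f=step(PS-a,3)
    if f[5]<-.2: break
manip.dwell(.2)
c,tcp=wr('w_r')
r=lambda n:cv2.resize(cv2.imread(f'pics/{n}.png')[220:340,215:350],None,fx=3,fy=3,interpolation=cv2.INTER_CUBIC)
cv2.imwrite('pics/r.png',np.hstack([r('w_i'),r('w_r')]))
```

```text
t32.08 cmd -1.200 act -1.199 z0.0760 F [ 6.3  3.7 -3.2] Mz 0.114
t32.43 cmd -1.050 act -1.049 z0.0759 F [ 4.8  2.7 -3. ] Mz 0.088
t32.78 cmd -0.900 act -0.903 z0.0759 F [ 3.1  2.3 -0.1] Mz 0.045
t33.18 cmd -0.700 act -0.704 z0.0753 F [ 0.   0.2 -1.2] Mz 0.017
t33.58 cmd -0.500 act -0.504 z0.0755 F [ 0.3 -0.2 -0.5] Mz -0.004
t33.98 cmd -0.300 act -0.304 z0.0756 F [-0.2 -0.1 -0.7] Mz 0.016
t34.28 cmd -0.200 act -0.204 z0.0756 F [ 0.4  0.5 -0.8] Mz -0.004
t34.58 cmd -0.100 act -0.104 z0.0756 F [-0.1  0.4 -0.2] Mz 0.028
t34.88 cmd -0.050 act -0.053 z0.0756 F [-0.   0.  -0.5] Mz -0.014
t35.18 cmd 0.000 act -0.002 z0.0756 F [ 0.3  0.2 -0.8] Mz 0.007
```

View pics/r.png

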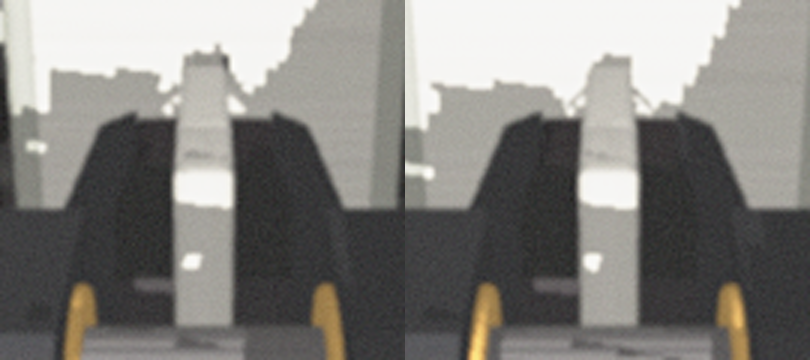

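The key looks the same in the grip as before the turn (no slip), and forces are near zero. I'll re-check the seat height, draw it out and return it to the holder.

Run:
```python
from turn import *
def lin(p,z,rate,tag,r):
    manip.move_linear([*p,z],rate=rate,rot=r);return st(tag)
for z in(.0750,.0744): 
    s=lin(KH,z,.03,'seat',rot(PS))
    if s['contact_force'][2]>4: break
lin(KH,.0755,.03,'off',rot(PS)); manip.dwell(.15)
for z in(.079,.084,.090,.1,.112):
    s=lin(KH,z,.04,'out',rot(PS))
    if np.abs(s['contact_force']).max()>10: print('STOP');raise SystemExit
manip.move_linear([*KH,.15],rate=.12)
manip.move_pose([*HO,.125],rot(PH));manip.dwell(.2);st('over holder')
lin(HO,.1,.06,'h',rot(PH))
for z in(.095,.0925,.09,.086,.08,.074,.069,.0655,.0645,.0638,.0632,.0626,.0620):
    s=lin(HO,z,.04,'h',rot(PH))
    if s['contact_force'][2]>4: print('contact');break
```

```text
seat t35.68 p [ 0.4864 -0.1568  0.0752] psi 0.119 F [-0.4  0.2  1. ] M [ 0.09 -0.14  0.  ] w 0.0076
seat t35.93 p [ 0.4865 -0.1568  0.0752] psi 0.119 F [-2.1  0.5  4.8] M [ 0.2   0.17 -0.02] w 0.0075
off t36.18 p [ 0.4862 -0.1567  0.0753] psi 0.119 F [-0.1 -1.3 -0.6] M [ 0.08 -0.09  0.03] w 0.0076
out t36.58 p [ 0.4866 -0.1568  0.0793] psi 0.119 F [-1.  -0.4 -0.1] M [ 0.11 -0.15  0.02] w 0.0078
out t36.86 p [ 0.4867 -0.1568  0.0845] psi 0.120 F [ 0.8 -0.1 -0.4] M [ 0.04 -0.14  0.01] w 0.0075
out t37.16 p [ 0.4867 -0.1568  0.0905] psi 0.120 F [-0.3  0.4 -0.9] M [ 0.1  -0.14  0.01] w 0.0076
out t37.56 p [ 0.4867 -0.1568  0.1005] psi 0.120 F [ 1.3  0.1 -0.5] M [ 0.08 -0.09 -0.01] w 0.0076
out t38.01 p [ 0.4866 -0.1568  0.1124] psi 0.119 F [-0.2 -0.2 -0. ] M [ 0.1  -0.15  0.05] w 0.0074
over holder t39.75 p [0.5594 0.1096 0.1251] psi -0.252 F [ 0.6  0.3 -0.2] M [ 0.02 -0.11  0.02] w 0.0074
h t40.32 p [0.5589 0.1109 0.0994] psi -0.250 F [-0.5  0.5 -0.4] M [ 0.01 -0.15  0.02] w 0.0076
h t40.59 p [0.5592 0.1109 0.0948] psi -0.250 F [-0.4  0.3 -0.5] M [ 0.02 -0.17  0.04] w 0.0077
h t40.84 p 
[... 341 characters left out ...]
 0.   -0.15 -0.03] w 0.0075
h t41.94 p [0.5589 0.1108 0.0736] psi -0.250 F [-0.9  0.2 -0.1] M [ 0.09 -0.17  0.03] w 0.0080
h t42.22 p [0.5589 0.1109 0.0686] psi -0.250 F [ 0.9  0.4 -0.9] M [ 0.02 -0.17  0.05] w 0.0078
h t42.47 p [0.559  0.1109 0.0652] psi -0.250 F [ 0.2  0.2 -0.2] M [ 0.04 -0.19  0.01] w 0.0077
h t42.72 p [0.5593 0.1109 0.0645] psi -0.250 F [-0.1  0.3 -0.2] M [ 0.02 -0.18 -0.02] w 0.0076
h t42.97 p [0.5593 0.1109 0.0638] psi -0.250 F [ 0.4 -0.1 -0.8] M [ 0.07 -0.18 -0.02] w 0.0080
h t43.22 p [0.5593 0.1109 0.0632] psi -0.250 F [-0.2 -0.   0. ] M [ 0.06 -0.18  0.  ] w 0.0078
h t43.47 p [0.5594 0.1109 0.0631] psi -0.250 F [-2.   0.2  5.3] M [ 0.    0.24 -0.01] w 0.0076
contact
```

The collar is down on the block at TCP z 0.0631, the same height as at the grasp. I'll release, retreat and check.

Run:
```python
from turn import *
from cell import cams
manip.move_linear([*HO,.0632],rate=.03,rot=rot(PH))
manip.set_gripper(.04);manip.dwell(.2);st('rel')
manip.move_linear([*HO,.2],rate=.12);manip.dwell(.3)
c,tcp=wr('w_e');P=cloud(c,tcp)
k=P[(P[...,2]>.088)&(P[...,2]<.106)&(abs(P[...,0]-.55)<.05)&(abs(P[...,1]-.11)<.05)]
print(len(k),np.percentile(k[:,2],[5,50,95]).round(4),cv2.minAreaRect((k[:,:2]*1000).astype(np.float32)))
t=cams.capture('top');s=cams.capture('side');cv2.imwrite('pics/top1.png',t['image'])
cv2.imwrite('pics/e.png',np.hstack([cv2.resize(s['image'][170:330,170:370],(400,320)),cv2.resize(t['image'][120:300,150:390],(400,300))[:, :].repeat(1,0) if 0 else cv2.resize(t['image'][120:312,150:390],(400,320))]))
t0=pickle.load(open('top.pkl','rb'))['image']
for n,(u,v) in dict(bottle=(242,150),beaker=(168,172),timer=(323,161)).items():
    a=t0[v-28:v+28,u-25:u+25];b=t['image'][v-28:v+28,u-25:u+25];print(n,cv2.phaseCorrelate(a.mean(2).astype(np.float32),b.mean(2).astype(np.float32)))
print(manip.state()['clock'])
```

```text
rel t44.55 p [0.5593 0.1109 0.0632] psi -0.250 F [ 0.8 -0.3  0.5] M [ 0.03 -0.15 -0.04] w 0.0401
411 [0.0949 0.0975 0.0987] ((558.7655639648438, 110.4375228881836), (7.594178199768066, 33.82715606689453), 75.7276611328125)
bottle ((0.00048282424579326744, 0.10118070173680849), 0.5867831160227458)
beaker ((-8.249424050260885, -19.437495406795065), 0.10861065769195556)
timer ((-0.05626758097138662, 0.04849092664155208), 0.8581253188451131)
46.2917
```

View pics/e.png

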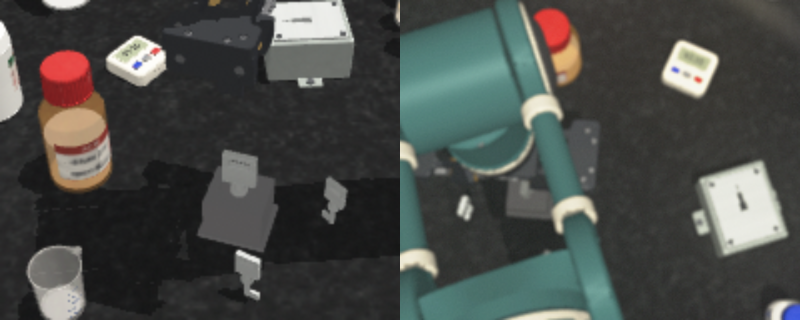

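The key stands upright with its collar on the block (side crop 238,190). The bottle, beaker and timer are in place; the beaker check only failed because the arm hid it in the top view. Handing in.

```bash
python3 -c "
from cell import order
print(order.close_job())"
```

```text
the job is handed in; nothing more can be done
None
```

I finished the whole sequence, put the key back in its holder and handed the job in at about 46 s of the 72 s allowed. No verdict is reported, so this rests on my own readings.

- **Insertion:** the key went in without resistance. The collar met the plate at TCP z 0.0751, about 6 N at the tool.
- **Turn:** the contact was first felt about 0.85 rad clockwise. I stopped at 1.32 rad, where the torque was 0.28 N·m, clearly above the spring's 0.12 N·m. That is how I judged the stop was reached, as the contact cannot be seen. Net force on the tool stayed near 10 N; the key-to-switch force itself can't be read, and I estimate about 17 N at the bit.
- **Return home:** turned back to within 0.002 rad, with no torque left. The collar seated again at the same height, so the key had not slipped in the grip, and it came out freely.
- **Final state:** released with the collar on the block. Key top is at z 0.0975 and its axis within about 0.7 mm of where it started, at the same yaw. The gripper is 0.1 m above it and touching nothing.
- **Bystanders:** the bottle and timer had not shifted in the top view. The top-view check on the beaker gave no valid result because the arm hid it; the side picture shows it standing where it was.

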